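Find the free flap of the discard station and push it open

ROBOT

A 6-joint arm with a two-finger parallel gripper is mounted at the origin on the work surface. World frame = base frame: x ahead of the robot, y to its left, z up, the work surface at z = 0. Lengths are in m, angles in rad, forces in N, time in s.
With the tool pointing down it reaches from about 0.35 to 0.775 m from the base axis. Payload 5.5 kg.
Tool frame: the origin (TCP) lies at the very end of the fingers, on their centre line; the grasp point (between the pads) lies 19 mm behind it; z points along the fingers, y is the direction in which the jaws open and shut (so a half turn about z gives the same grasp; the last joint's range is limited). The gripper opens to 85 mm and grips with 20 to 120 N. Pads are 22 mm wide; open, the fingers measure 114 mm over their backs; the gripper's body (76 mm by 85 mm) begins 54 mm behind the grasp point. The pads swing forward as they close: fully open they stand 13 mm farther back than shut.
Start: joints at [1.16, 0.313, 0.046, 1.304, 0, 1.431], TCP at [0.154, 0.554, 0.231] pointing down, gripper open.
Joint ranges: [-2.76, 2.76], [-0.86, 1.69], [-1.03, 1.26], [-2.2, 2.34], [-1.47, 1.5], [-3.14, 3.14]. Speed limits (rad/s): [2.57, 2.57, 3.14, 3.14, 3.14, 3.14].

INTERFACE

Orientations are given as a unit quaternion [w, x, y, z].
In Python, from workcell import get_state, imaging, env, spotter gives the robot as it stands.
- The arm moves only by the tool play_rows, never from a script. Its argument "moves" is a list of rows, each an object with "claw": the finger opening in cm, from 0 to 8.54; "delta_pos": the shift along the tool's x, y, z in cm, a list of three; "twist": the turn about the tool's z in degrees. A call has 1 to 12 rows; each row is the pose to reach, as a shift and turn from the pose commanded when the call began, along the tool's axes at that moment; what a row does not reach only later rows make up. A row lasts 1/8 s, in which the tool goes at most 62.5 mm and 10.7 degrees, less where a joint would pass 70% of its speed; a pose out of reach is approached as far as the arm can. A call with a gripper value outside its range is refused whole. The fingers move at their own pace and stop on an object; "force" is the grip in N (left out, the last holds). Time passes only in rows, so rows that repeat a pose let the fingers close. It gives the time, the measured TCP pose, the force and the opening at its end, in the units of the state.
- get_state(): the state, without advancing time (a new reading comes with each control period).
- imaging.read_camera(name): name is "scene" or "side" or "wrist"; returns the picture (420x560x3 uint8, red, green, blue); there is no depth.
- imaging.camera_info(name): a dict with "fx", "fy", "cx", "cy" (pixels), "world_to_cam" (4x4, takes a point from world to camera coordinates). Camera axes: x right, y down, z forward; pixel columns grow to the right and rows downward; lengths in m; the calibration is good to about 2 mm. A picture is of the moment at which its call begins: read the wrist's pose just before it. camera_info takes no time and is no camera call; for the wrist camera it gives the pose at the moment of the call.
- env.hand_in(): hands the job in, once; it reports no verdict.
Trained networks look in the newest picture that a camera, given by its name, has taken for a name from the list of things; names that differ only in an ending like _2 or _b are one class to them, and where a whole thing is asked for, a point or a joint stands for the part that bears it (a point fixed in the world has none). Each returns a list of dicts, best first, with "conf" (0 to 1); they miss things now and then, are a little off and sometimes report something else, mostly with a low value. They report only what shows in the picture. A call takes as long as a camera call.
- spotter.spot_in(camera, query): "extent" ([left, top, right, bottom] in pixels, round what is visible of it).
The state is a dict: "clock": time; "joint_pos": joint angles; "qvel": joint speeds; "tau": joint torques, N m; "tcp_pos": TCP position; "orientation": TCP orientation; "wrist_force": force on the tool from outside, world axes, zero at the start; "ft_torque": the same for the moment, N m; "finger_gap": finger opening in m.
Only numpy, scipy, OpenCV 4.12 (cv2) and the standard library are available. Lean on these libraries where they do the work, as an engineer would, in place of code of your own. Each camera call takes 0.05 s, during which the arm holds its last target. There are 200 camera calls.

TASK

One compartment of the yellow discard station still has room, but its four flaps look alike: press gently on the front part of the flaps, one after another, with the fingertips until you find the one that tips, then push that flap wide open, leave it open and move away. Don't force a flap that will not give, and don't lift, shift or tip the station or anything standing around it.

Things in the scene. Friction and masses are not known exactly. Their poses are not given: they have to be found in the camera images.
- station: Yellow opaque discard station standing loose on the bench (3 kg), 150 mm deep (x), 460 wide (y), 120 high. Origin: centre of its underside; x to its back (away from the robot at yaw 0), y to the left along the row of four identical white flaps in its top, 114 mm apart, z up. Under three flaps sits a full liner: they give 1 to 2 mm. Under a random one the liner is low: it tips.
- flap_1 (a joint): Flap 1 (1 leftmost at +y, 4 rightmost): 100 mm front to back, 92 wide, 4 thick, flush with the top (120 mm up). Pivot across it 33 mm from its back edge (grey line; two lines mark the front edge). Value: tilt, 0 flush, grows as the front goes down and the back rises; stop at 0.9 rad. Stiff: 2 to 4 N at the press point tip a free one; it stays where left. Blocked: under 0.06.
- press_1 (a point): Point on the top face of flap 1, midway across, 45 mm in front of its pivot and 22 mm behind its front edge: a good place to press; it moves with the flap. On a free flap, shut fingertips coming straight down here to 40 mm below the station's top tip it to about 0.8 rad. 24 mm farther to the front is the edge of the opening.
- flap_2 (a joint): Flap 2 (1 leftmost at +y, 4 rightmost): 100 mm front to back, 92 wide, 4 thick, flush with the top (120 mm up). Pivot across it 33 mm from its back edge (grey line; two lines mark the front edge). Value: tilt, 0 flush, grows as the front goes down and the back rises; stop at 0.9 rad. Stiff: 2 to 4 N at the press point tip a free one; it stays where left. Blocked: under 0.06.
- press_2 (a point): Point on the top face of flap 2, midway across, 45 mm in front of its pivot and 22 mm behind its front edge: a good place to press; it moves with the flap. On a free flap, shut fingertips coming straight down here to 40 mm below the station's top tip it to about 0.8 rad. 24 mm farther to the front is the edge of the opening.
- flap_3 (a joint): Flap 3 (1 leftmost at +y, 4 rightmost): 100 mm front to back, 92 wide, 4 thick, flush with the top (120 mm up). Pivot across it 33 mm from its back edge (grey line; two lines mark the front edge). Value: tilt, 0 flush, grows as the front goes down and the back rises; stop at 0.9 rad. Stiff: 2 to 4 N at the press point tip a free one; it stays where left. Blocked: under 0.06.
- press_3 (a point): Point on the top face of flap 3, midway across, 45 mm in front of its pivot and 22 mm behind its front edge: a good place to press; it moves with the flap. On a free flap, shut fingertips coming straight down here to 40 mm below the station's top tip it to about 0.8 rad. 24 mm farther to the front is the edge of the opening.
- flap_4 (a joint): Flap 4 (1 leftmost at +y, 4 rightmost): 100 mm front to back, 92 wide, 4 thick, flush with the top (120 mm up). Pivot across it 33 mm from its back edge (grey line; two lines mark the front edge). Value: tilt, 0 flush, grows as the front goes down and the back rises; stop at 0.9 rad. Stiff: 2 to 4 N at the press point tip a free one; it stays where left. Blocked: under 0.06.
- press_4 (a point): Point on the top face of flap 4, midway across, 45 mm in front of its pivot and 22 mm behind its front edge: a good place to press; it moves with the flap. On a free flap, shut fingertips coming straight down here to 40 mm below the station's top tip it to about 0.8 rad. 24 mm farther to the front is the edge of the opening.
- tipbox: Bystander: closed blue pipette-tip box, 124 x 89 x 94 mm high, loose beside the station's left end. Origin: centre of its underside.
- pot: Bystander: small white sample pot, 40 mm across, 65 high, loose in front of the station. Origin: centre of its underside.
- bottle: Bystander: white wash bottle, 66 mm across, 170 high, loose beside the station's right end. Origin: centre of its underside.
- rack: Bystander: white rack of capped tubes, 60 x 170 x 68 mm high, loose behind the station. Origin: centre of its underside.

How it is judged:
By the outcome, as a careful person would: the job done as asked, in the order asked, and still so for the second after the job is handed in, with the robot touching nothing.
It also fails if it takes over 45 s, if anything falls off the work surface, if the arm or the gripper's body presses on something with over 40 N, if the wrist force passes 120 N, or if a joint passes its speed limit or range.

## Working session

There is one attempt and no reset: what is moved stays moved. The work goes in short steps, Python scripts to look and compute and a tool call to move; the robot and the scene stay as the last step left them, time stands still between calls to the robot, and variables do not carry over. Pictures are saved under pics/ and viewed, about 8 in all and at most 12, crops included, and the job is handed in when it is done.

Besides the shell and the picture viewer there is one more tool, called by a JSON object that holds its "method" and its "body", one argument or row to a line. play_rows: Moves the arm, as the interface text tells. Its arguments: {"type":"object","properties":{"moves":{"type":"array"},"force":{"type":"number"}},"required":["moves"]}

```bash
mkdir -p pics
python3 - <<'E'
from workcell import get_state, imaging, env, spotter
import cv2
for c in ("scene","side"):
    im=imaging.read_camera(c); cv2.imwrite(f"pics/{c}0.png",im[:,:,::-1])
    print(c,imaging.camera_info(c))
    for q in ("station","flap_1"):
        print(q,[(d['conf'],d['extent']) for d in spotter.spot_in(c,q)][:6])
s=get_state();print(s['tcp_pos'],s['orientation'],s['wrist_force'],s['clock'])
E
```

```text
scene {'fx': 449.3714746787202, 'fy': 449.3714746787202, 'cx': 273.08664733798565, 'cy': 216.34972580746523, 'world_to_cam': array([[-0.71047561,  0.70343447, -0.02010862,  0.39841358],
       [ 0.48675511,  0.47058938, -0.73594504, -0.21224208],
       [-0.5082262 , -0.53265897, -0.6767426 ,  1.42070926],
       [ 0.        ,  0.        ,  0.        ,  1.        ]])}
station [(0.79, [191.8, 165.4, 393.3, 316.9]), (0.41, [326.7, 222.4, 385.2, 268.1])]
flap_1 [(0.88, [243.7, 187.5, 295.5, 220.7]), (0.72, [203.8, 169.8, 259.4, 206.8]), (0.71, [280.2, 206.1, 338.0, 244.5]), (0.59, [329.6, 223.8, 385.3, 269.3])]
side {'fx': 419.808172339532, 'fy': 419.808172339532, 'cx': 276.161263493139, 'cy': 207.47413320108268, 'world_to_cam': array([[ 0.80267457, -0.59636151,  0.00815336, -0.48659267],
       [-0.32235767, -0.44529893, -0.83534088,  0.28638744],
       [ 0.50179583,  0.66787859, -0.54967184,  0.88868685],
       [ 0.        ,  0.        ,  0.        ,  1.        ]])}
station [(0.72, [180.1, 167.0, 337.3, 291.7])]
flap_1 [(0.87, [216.4, 184.4, 259.5, 206.3]), (0.64, [190.0, 173.2, 231.6, 191.5]), (0.64, [243.3, 196.8, 293.4, 224.2]), (0.6, [273.0, 216.3, 325.7, 249.6])]
[0.15378531 0.55391608 0.23101629] [-6.38998898e-05  1.34995807e-01  9.90846133e-01 -2.63700966e-04] [-0.39096583 -0.01068445  0.69922136] 0.3
```

View pics/scene0.png

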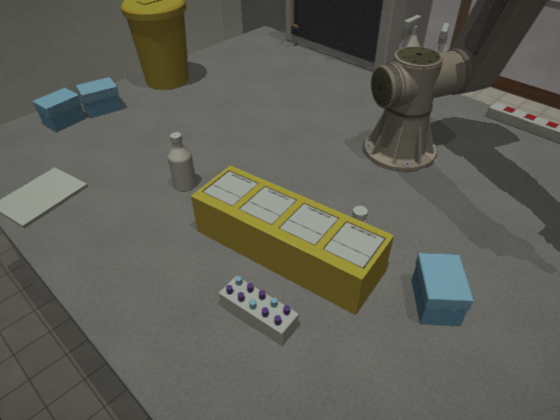

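View pics/side0.png

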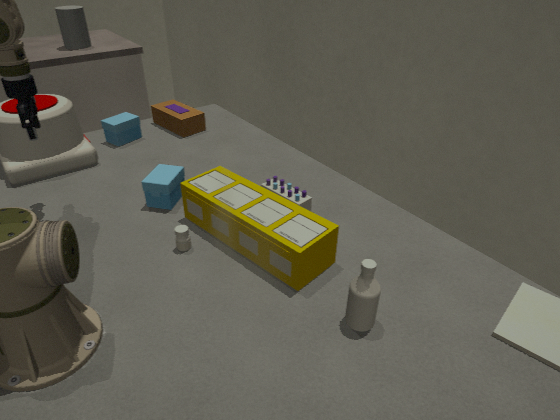

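The scene image shows the four flaps running from about (232,187) to (357,244). The bottle is at the far right end (182,165), the tip box at the left end (440,290), the pot in front (360,213) and the rack behind (258,305). I'll fit the station's pose to its silhouette in both views.

```bash
cat > h.py <<'E'
import numpy as np, cv2
from workcell import get_state, imaging, env, spotter
def proj(c,P):
    i=imaging.camera_info(c);P=np.atleast_2d(P);q=P@i['world_to_cam'][:3,:3].T+i['world_to_cam'][:3,3]
    return np.c_[i['fx']*q[:,0]/q[:,2]+i['cx'],i['fy']*q[:,1]/q[:,2]+i['cy']]
def st(p,P):
    P=np.atleast_2d(np.array(P,float));c,s=np.cos(p[2]),np.sin(p[2])
    return np.c_[p[0]+c*P[:,0]-s*P[:,1],p[1]+s*P[:,0]+c*P[:,1],P[:,2]]
def unproj(c,uv,z):
    i=imaging.camera_info(c);R=i['world_to_cam'][:3,:3];t=i['world_to_cam'][:3,3]
    d=R.T@np.array([(uv[0]-i['cx'])/i['fx'],(uv[1]-i['cy'])/i['fy'],1]);o=-R.T@t
    return o+d*(z-o[2])/d[2]
PRESS=[(0,0,0)]
E
python3 - <<'E'
from h import *
from scipy.optimize import minimize
corn=[(x,y,z) for x in(-.075,.075) for y in(-.23,.23) for z in(0,.12)]
M={}
for c in("scene","side"):
    im=cv2.imread(f"pics/{c}0.png");h=cv2.cvtColor(im,cv2.COLOR_BGR2HSV)
    m=cv2.inRange(h,(20,150,60),(35,255,255));m=cv2.morphologyEx(m,cv2.MORPH_OPEN,np.ones((3,3)))
    n,l,s,ce=cv2.connectedComponentsWithStats(m)
    box=[180,160,400,325]if c=="scene"else[170,160,345,300]
    k=[i for i in range(1,n) if s[i,4]>15 and box[0]<ce[i][0]<box[2] and box[1]<ce[i][1]<box[3]]
    pts=np.argwhere(np.isin(l,k))[:,::-1].astype(np.int32)
    hull=cv2.convexHull(pts);M[c]=hull.astype(np.float32); print(c,len(k),cv2.boundingRect(hull))
def cost(p):
    t=0
    for c in M:
        H=cv2.convexHull(proj(c,st(p,corn)).astype(np.float32))
        a,_=cv2.intersectConvexConvex(H,M[c]);t+=cv2.contourArea(H)+cv2.contourArea(M[c])-2*a
    return t
c0=unproj("scene",(293,215),.12); a=unproj("scene",(357,244),.12);b=unproj("scene",(232,187),.12)
d=a-b;print(c0,np.linalg.norm(d)); yaw=np.arctan2(-d[0],d[1])
r=minimize(cost,[c0[0],c0[1],yaw],method="Nelder-Mead",options=dict(initial_simplex=[[c0[0],c0[1],yaw],[c0[0]+.02,c0[1],yaw],[c0[0],c0[1]+.02,yaw],[c0[0],c0[1],yaw+.1]],xatol=1e-5))
p=r.x;print(p,r.fun,cost([c0[0],c0[1],yaw]));np.save("p.npy",p)
i0=cv2.imread("pics/scene0.png");i1=cv2.imread("pics/side0.png");out=[]
for c,im,b in(("scene",i0,[160,180]),("side",i1,[160,170])):
    sc=3;im=cv2.resize(im[b[0]:b[0]+175,b[1]:b[1]+225],None,fx=sc,fy=sc)
    for k in range(4):
        y=.171-.114*k
        # pivot x = xc+ .05-.033 ; assume flap centred at x 0
        for q in [[(-.05,y+.046,.12),(.05,y+.046,.12),(.05,y-.046,.12),(-.05,y-.046,.12)],[(.017,y+.046,.12),(.017,y-.046,.12)]]:
            u=((proj(c,st(p,q))-[b[1],b[0]])*sc).astype(np.int32);cv2.polylines(im,[u],True,(0,0,255),1)
        u=((proj(c,st(p,[(-.028,y,.12)]))-[b[1],b[0]])*sc)[0].astype(int);cv2.circle(im,u.tolist(),4,(255,0,0),-1)
    u=((proj(c,st(p,corn))-[b[1],b[0]])*sc).astype(np.int32);cv2.polylines(im,[cv2.convexHull(u)],True,(0,255,0),1)
    cv2.imwrite(f"pics/fit_{c}.png",im)
for k in range(4):print(k+1,st(p,[(-.028,.171-.114*k,.12)])[0])
for q,z in(("bottle",0),("pot",0),("tipbox",0)):
    for c in("scene",'side'):
        e=spotter.spot_in(c,q)
        if e:e=e[0];x=e['extent'];w=unproj(c,((x[0]+x[2])/2,x[3]),0);print(q,c,e['conf'],w)
E
```

```text
scene 1 (192, 167, 201, 146)
side 1 (181, 166, 157, 124)
[0.55294517 0.06018762 0.12      ] 0.34352774287332305
[0.56097569 0.04456344 0.17102505] 563.9159037129721 2710.955622831243
1 [0.50428127 0.2083033  0.12      ]
2 [0.52368322 0.09596647 0.12      ]
3 [ 0.54308517 -0.01637037  0.12      ]
4 [ 0.56248711 -0.1287072   0.12      ]
bottle scene 0.83 [ 0.61091134 -0.31857706  0.        ]
bottle side 0.88 [ 5.60966963e-01 -3.77799812e-01  1.11022302e-16]
pot scene 0.69 [0.35821373 0.11747944 0.        ]
pot side 0.61 [0.36869094 0.11511307 0.        ]
tipbox scene 0.92 [0.48941918 0.43394972 0.        ]
tipbox side 0.65 [0.40897542 0.30864387 0.        ]
```

```bash
python3 -c "
import cv2,numpy as np
a=cv2.imread('pics/fit_scene.png');b=cv2.imread('pics/fit_side.png')
cv2.imwrite('pics/fit.png',cv2.resize(np.vstack([a[:420],b[:420]]),None,fx=.7,fy=.7,interpolation=cv2.INTER_AREA))"
```

```text
(no output)
```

View pics/fit.png

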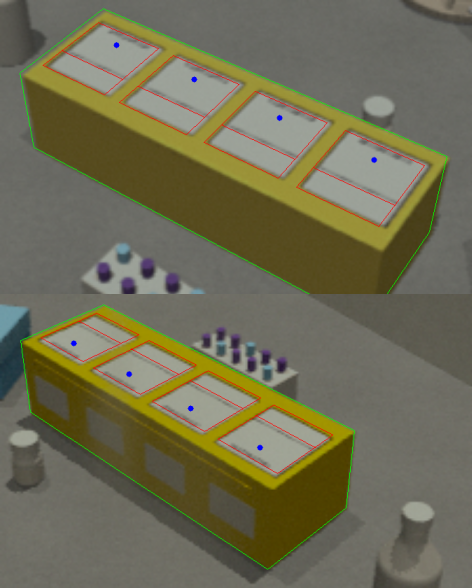

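The green outline and red flap outlines match the image to within about 1 px, so the pose is good: (0.561, 0.045), yaw 0.171. Next I'll work out the move to flap 1 at z = 0.2.

```bash
cat >> h.py <<'E'
from scipy.spatial.transform import Rotation as Ro
p=np.load("p.npy")
def press(k,z): 
    q=st(p,[(-.028,.171-.114*(k-1),0)])[0];q[2]=z;return q
def delta(T):
    s=get_state();w=s['orientation'];R=Ro.from_quat([w[1],w[2],w[3],w[0]]).as_matrix()
    yt=R[:,1];e=np.degrees(p[2]+np.pi/2-np.arctan2(yt[1],yt[0]))
    print("delta cm",(R.T@(np.array(T)-s['tcp_pos'])*100).round(2),"twist",round(-e,1),"tcp",s['tcp_pos'].round(4),"F",s['wrist_force'].round(2),"gap",s['finger_gap'],"t",s['clock'])
E
python3 -c "
from h import *
delta(press(1,.22))"
```

```text
delta cm [-43.02 -23.94   1.13] twist -25.3 tcp [0.1538 0.5541 0.2313] F [-0.29 -0.75 -0.15] gap 0.08529325245233475 t 0.6
```

{"method": "play_rows", "body": {
  "moves": [
    {"claw": 0, "delta_pos": [-5, -2.5, 0.5], "twist": -3},
    {"claw": 0, "delta_pos": [-10, -5.5, 1], "twist": -6},
    {"claw": 0, "delta_pos": [-15, -8.3, 1.1], "twist": -9},
    {"claw": 0, "delta_pos": [-20, -11.1, 1.1], "twist": -12},
    {"claw": 0, "delta_pos": [-25, -13.9, 1.1], "twist": -15},
    {"claw": 0, "delta_pos": [-30, -16.7, 1.1], "twist": -18},
    {"claw": 0, "delta_pos": [-35, -19.5, 1.1], "twist": -21},
    {"claw": 0, "delta_pos": [-39.5, -22, 1.1], "twist": -24},
    {"claw": 0, "delta_pos": [-43, -23.9, 1.1], "twist": -25.3},
    {"claw": 0, "delta_pos": [-43, -23.9, 1.1], "twist": -25.3},
    {"claw": 0, "delta_pos": [-43, -23.9, 1.1], "twist": -25.3}
  ]
}}

```text
clock: 1.98
tcp_pos: [0.5038, 0.2088, 0.2202]
orientation: [-0.0, -0.085, 0.996, 0.0]
wrist_force: [-0.9, -0.8, 0.5]
finger_gap: 0.0001
```

```bash
python3 -c "
from h import *
delta(press(1,.125))"
```

```text
delta cm [-0.04 -0.06  9.52] twist -0.0 tcp [0.5038 0.2088 0.2202] F [-0.87 -0.8   0.52] gap 0.00011131198932959183 t 1.975
```

{"method": "play_rows", "body": {
  "moves": [
    {"claw": 0, "delta_pos": [0, -0.1, 4], "twist": 0},
    {"claw": 0, "delta_pos": [0, -0.1, 7], "twist": 0},
    {"claw": 0, "delta_pos": [0, -0.1, 9], "twist": 0},
    {"claw": 0, "delta_pos": [0, -0.1, 9.6], "twist": 0},
    {"claw": 0, "delta_pos": [0, -0.1, 9.6], "twist": 0}
  ]
}}

```text
clock: 2.6
tcp_pos: [0.5039, 0.2085, 0.1246]
orientation: [-0.0, -0.086, 0.996, 0.0]
wrist_force: [-0.2, -0.2, -0.2]
finger_gap: 0.0
```

{"method": "play_rows", "body": {
  "moves": [
    {"claw": 0, "delta_pos": [0, 0, 0.1], "twist": 0},
    {"claw": 0, "delta_pos": [0, 0, 0.2], "twist": 0},
    {"claw": 0, "delta_pos": [0, 0, 0.3], "twist": 0},
    {"claw": 0, "delta_pos": [0, 0, 0.4], "twist": 0}
  ]
}}

```text
clock: 3.1
tcp_pos: [0.5045, 0.2077, 0.1204]
orientation: [0.0, -0.085, 0.996, 0.0]
wrist_force: [0.2, 0.2, -1.1]
finger_gap: -0.0005
```

{"method": "play_rows", "body": {
  "moves": [
    {"claw": 0, "delta_pos": [0, 0, 0.1], "twist": 0},
    {"claw": 0, "delta_pos": [0, 0, 0.2], "twist": 0}
  ]
}}

```text
clock: 3.35
tcp_pos: [0.5045, 0.2077, 0.1192]
orientation: [0.0, -0.085, 0.996, 0.0]
wrist_force: [-3.6, -1.7, 12.0]
finger_gap: -0.0001
```

A free flap would have tipped by 4 N. Flap 1 resists 12 N after about 1 mm, so it is blocked. I'll lift and go to flap 2.

{"method": "play_rows", "body": {
  "moves": [
    {"claw": 0, "delta_pos": [0, 0, -1], "twist": 0},
    {"claw": 0, "delta_pos": [0, 0, -4], "twist": 0},
    {"claw": 0, "delta_pos": [0, -5, -4], "twist": 0},
    {"claw": 0, "delta_pos": [0, -10, -4], "twist": 0},
    {"claw": 0, "delta_pos": [0, -11.4, -4], "twist": 0},
    {"claw": 0, "delta_pos": [0, -11.4, -2], "twist": 0},
    {"claw": 0, "delta_pos": [0, -11.4, -0.6], "twist": 0},
    {"claw": 0, "delta_pos": [0, -11.4, -0.5], "twist": 0}
  ]
}}

```text
clock: 4.35
tcp_pos: [0.5226, 0.096, 0.1221]
orientation: [-0.001, -0.086, 0.996, 0.0]
wrist_force: [0.7, -0.2, -0.1]
finger_gap: -0.0002
```

```bash
python3 -c "
from h import *
delta(press(2,.12))"
```

```text
delta cm [-0.11 -0.02  0.21] twist 0.0 tcp [0.5226 0.096  0.1221] F [ 0.74 -0.16 -0.06] gap -0.00018752516430598897 t 4.35
```

{"method": "play_rows", "body": {
  "moves": [
    {"claw": 0, "delta_pos": [0, 0, 0.1], "twist": 0},
    {"claw": 0, "delta_pos": [0, 0, 0.2], "twist": 0},
    {"claw": 0, "delta_pos": [0, 0, 0.3], "twist": 0},
    {"claw": 0, "delta_pos": [0, 0, 0.4], "twist": 0},
    {"claw": 0, "delta_pos": [0, 0, 0.45], "twist": 0}
  ]
}}

```text
clock: 4.97
tcp_pos: [0.5239, 0.0956, 0.1191]
orientation: [0.0, -0.085, 0.996, 0.0]
wrist_force: [-0.3, -0.2, 2.8]
finger_gap: 0.0
```

{"method": "play_rows", "body": {
  "moves": [
    {"claw": 0, "delta_pos": [0, 0, 0.1], "twist": 0}
  ]
}}

```text
clock: 5.1
tcp_pos: [0.524, 0.0955, 0.1181]
orientation: [0.0, -0.085, 0.996, 0.0]
wrist_force: [-0.6, 0.4, 2.3]
finger_gap: -0.0002
```

{"method": "play_rows", "body": {
  "moves": [
    {"claw": 0, "delta_pos": [0, 0, 0.1], "twist": 0}
  ]
}}

```text
clock: 5.22
tcp_pos: [0.524, 0.0955, 0.1169]
orientation: [0.0, -0.085, 0.996, 0.0]
wrist_force: [-0.3, 0.7, 3.4]
finger_gap: 0.0002
```

{"method": "play_rows", "body": {
  "moves": [
    {"claw": 0, "delta_pos": [0, 0, 0.1], "twist": 0}
  ]
}}

```text
clock: 5.35
tcp_pos: [0.524, 0.0955, 0.1159]
orientation: [0.0, -0.085, 0.996, 0.0]
wrist_force: [0.4, 1.2, 2.8]
finger_gap: 0.0003
```

Flap 2 gives way at a steady 3 N or so, so it seems to be the free one. I'll push on carefully to check.

{"method": "play_rows", "body": {
  "moves": [
    {"claw": 0, "delta_pos": [0, 0, 0.15], "twist": 0},
    {"claw": 0, "delta_pos": [0, 0, 0.3], "twist": 0},
    {"claw": 0, "delta_pos": [0, 0, 0.45], "twist": 0}
  ]
}}

```text
clock: 5.72
tcp_pos: [0.5243, 0.0955, 0.1114]
orientation: [0.001, -0.085, 0.996, 0.0]
wrist_force: [1.4, 0.9, 3.2]
finger_gap: 0.0003
```

{"method": "play_rows", "body": {
  "moves": [
    {"claw": 0, "delta_pos": [0, 0, 0.4], "twist": 0},
    {"claw": 0, "delta_pos": [0, 0, 0.8], "twist": 0},
    {"claw": 0, "delta_pos": [0, 0, 1.2], "twist": 0},
    {"claw": 0, "delta_pos": [0, 0, 1.5], "twist": 0},
    {"claw": 0, "delta_pos": [0, 0, 1.8], "twist": 0}
  ]
}}

```text
clock: 6.35
tcp_pos: [0.5233, 0.0954, 0.0928]
orientation: [-0.001, -0.085, 0.996, 0.0]
wrist_force: [0.4, 0.2, 3.0]
finger_gap: -0.0001
```

{"method": "play_rows", "body": {
  "moves": [
    {"claw": 0, "delta_pos": [0, 0, 0.3], "twist": 0},
    {"claw": 0, "delta_pos": [0, 0, 0.6], "twist": 0},
    {"claw": 0, "delta_pos": [0, 0, 0.9], "twist": 0},
    {"claw": 0, "delta_pos": [0, 0, 1.2], "twist": 0},
    {"claw": 0, "delta_pos": [0, 0, 1.35], "twist": 0},
    {"claw": 0, "delta_pos": [0, 0, 1.35], "twist": 0}
  ]
}}

```text
clock: 7.1
tcp_pos: [0.5236, 0.0954, 0.0811]
orientation: [0.0, -0.085, 0.996, -0.0]
wrist_force: [-4.9, -0.6, 13.5]
finger_gap: -0.0002
```

Run:
```python
from h import *
a=imaging.read_camera("scene");b=imaging.read_camera("side")
f=lambda im,x,y:cv2.resize(im[y:y+160,x:x+240,::-1],None,fx=2,fy=2,interpolation=cv2.INTER_CUBIC)
cv2.imwrite("pics/mid.png",np.vstack([f(a,180,130)[:300],f(b,150,130)[:300]]))
delta(press(2,.08))
```

```text
delta cm [-0.02  0.05  0.11] twist -0.0 tcp [0.5236 0.0954 0.0811] F [-5.18  0.25 13.14] gap -0.00025376206359869477 t 7.2
```

View pics/mid.png

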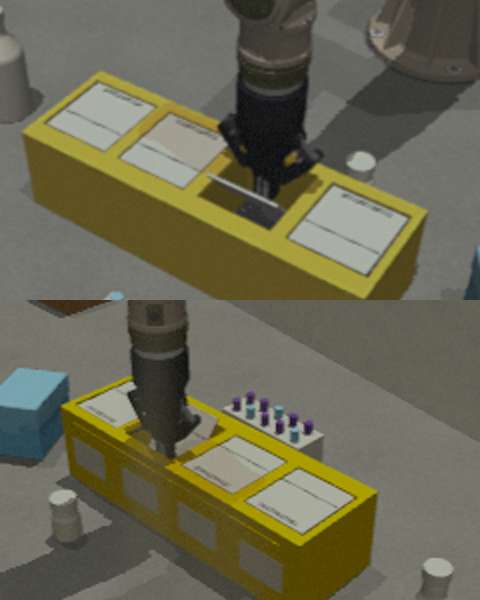

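Flap 2 has tipped wide open: its back edge stands up near (240,190) in the top half of the picture. The other flaps are flush. I'll withdraw straight up, then move clear.

{"method": "play_rows", "body": {
  "moves": [
    {"claw": 0, "delta_pos": [0, 0, -0.5], "twist": 0},
    {"claw": 0, "delta_pos": [0, 0, -1.5], "twist": 0},
    {"claw": 0, "delta_pos": [0, 0, -3], "twist": 0},
    {"claw": 0, "delta_pos": [0, 0, -5], "twist": 0},
    {"claw": 0, "delta_pos": [0, 0, -8], "twist": 0},
    {"claw": 0, "delta_pos": [0, 0, -12], "twist": 0},
    {"claw": 0, "delta_pos": [0, 0, -17], "twist": 0},
    {"claw": 0, "delta_pos": [2, 3, -18], "twist": 0},
    {"claw": 0, "delta_pos": [5, 8, -18], "twist": 0},
    {"claw": 0, "delta_pos": [9, 13, -18], "twist": 0},
    {"claw": 0, "delta_pos": [11, 18, -18], "twist": 0},
    {"claw": 0, "delta_pos": [11, 18, -18], "twist": 0}
  ]
}}

```text
clock: 8.7
tcp_pos: [0.3826, 0.2566, 0.261]
orientation: [0.0, -0.088, 0.996, 0.0]
wrist_force: [-0.0, -0.6, -0.1]
finger_gap: 0.0004
```

{"method": "play_rows", "body": {
  "moves": [
    {"claw": 0, "delta_pos": [3, 5, 0], "twist": 0},
    {"claw": 0, "delta_pos": [6, 10, 0], "twist": 0},
    {"claw": 0, "delta_pos": [6, 15, 0], "twist": 0},
    {"claw": 0, "delta_pos": [6, 15, 0], "twist": 0},
    {"claw": 0, "delta_pos": [6, 15, 0], "twist": 0}
  ]
}}

```text
clock: 9.32
tcp_pos: [0.3007, 0.3912, 0.2599]
orientation: [-0.0, -0.085, 0.996, -0.0]
wrist_force: [0.4, -1.1, 0.6]
finger_gap: 0.0004
```

Run:
```python
from h import *
out=[]
for c,x,y in(("scene",180,130),("side",150,130)):
    im=imaging.read_camera(c)[:,:,::-1].copy();o=cv2.imread(f"pics/{c}0.png")
    corn=[(x_,y_,z) for x_ in(-.075,.075) for y_ in(-.23,.23) for z in(0,.12)]
    cv2.polylines(im,[cv2.convexHull(proj(c,st(p,corn)).astype(np.int32))],True,(0,255,0),1)
    # rotated pivot/back edge at tilt .8 predicted
    t=.8
    for r in(.033,-.067):
        P=[(.017+r*np.cos(t),.057+s*.046,.12+r*np.sin(t)) for s in(1,-1)]
        cv2.polylines(im,[proj(c,st(p,P)).astype(np.int32)],False,(0,0,255),1)
    out.append(cv2.resize(im[y:y+200,x:x+260],None,fx=1.5,fy=1.5))
    for q in("station","pot","bottle","rack","tipbox"):
        e=spotter.spot_in(c,q)
        print(c,q,e and e[0]['extent'])
cv2.imwrite("pics/end.png",np.vstack(out));delta(press(2,.08))
```

```text
scene station [195.5, 166.8, 394.0, 314.2]
scene pot [353.6, 203.4, 365.7, 223.2]
scene bottle [165.4, 132.5, 197.1, 194.6]
scene rack [203.6, 170.5, 258.4, 207.7]
scene tipbox [413.5, 256.2, 477.6, 322.9]
side station [178.9, 167.6, 336.5, 290.8]
side pot [174.3, 225.1, 191.6, 249.6]
side bottle [344.7, 258.7, 380.4, 331.2]
side rack [260.2, 175.3, 311.4, 209.0]
side tipbox [141.7, 163.7, 184.5, 211.2]
delta cm [-17.   -32.93  17.99] twist -0.0 tcp [0.3002 0.3916 0.2599] F [ 0.08 -0.62 -0.46] gap 0.00020716577196060838 t 9.925
```

View pics/end.png

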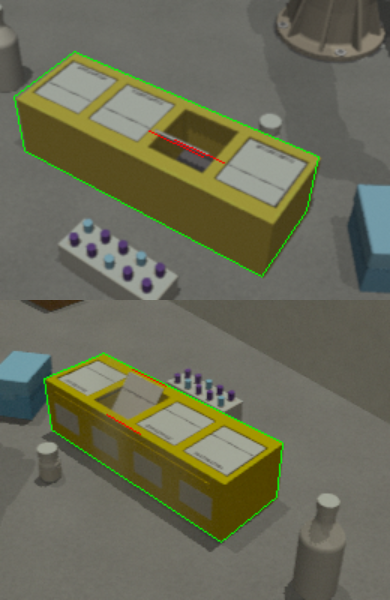

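Flap 2 is wide open, and its edges match the 0.8 rad prediction. The station still matches its original outline, and the bystanders and the other flaps are unchanged. The arm is clear, so I'll hand in.

```bash
python3 -c "
from h import *
print(env.hand_in())"
```

```text
the job is handed in; nothing more can be done
None
```

I found the free flap: it is flap 2, second from the left. I pushed it wide open, left it open and moved the arm clear. The job is handed in at about 10 s on the robot clock; no verdict came back.

- **Flap 1:** pressed gently first. It gave about 1 mm and then resisted with 12 N, so I took it as blocked and lifted off.
- **Flap 2:** tipped at a steady 3 N or so. I pressed it to about 39 mm below the station's top, where the force rose to about 13 N.
- **Flaps 3 and 4:** not pressed, because flap 2 had already tipped.

**Last checks:**
- Flap 2's edges match the outline predicted for about 0.8 rad in both camera views.
- The station matches its starting outline to within about a pixel. I saw no shift in the pot, bottle, rack or tip box, though I didn't measure them against their starting positions.
- One detection disagreed: in the scene camera the network's "rack" box landed on flap 4. The picture itself shows the rack in place.
- The wrist force was back near zero with the arm away from everything.

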